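# Sort loose components into the dry box

## Task

Slide the clear cover of the dry box open and sort the three components lying loose on the mat into the two trays inside: capacitors go in the tray that already holds a capacitor, the heatsink in the tray that already holds a heatsink. Everything must stand upright on the tray floor, the heatsinks with their fins up, and the two already inside must stay standing in their trays. Then slide the cover fully shut, leaving the screwdriver, the instrument and the open housing undisturbed.

Things in the scene. Friction and masses are not known exactly. Their poses are not given: they have to be found in the camera images.
- drybox: White dry-storage box fixed to the bench, 180 mm along its x, 370 along y, 66 high over its front and back rails (8 mm wide, along y). Its -y half is an open well (164 mm along x, y from -179 to +2 mm, walls 54 high, floor 6 thick) holding two trays; its +y half is a closed housing 54 high, where the cover parks. Origin: centre of its underside; z up, yaw within 0.2 rad.
- cover (a joint): Clear flat cover, 162 mm along the box's x, 176 along y, 5 thick, top 61 mm above the bench, sliding between the rails. Value in m: 0 = fully shut over the well, grows as it slides to the box's +y; stop at 0.178 = well wholly uncovered. Friction about 1.5 N; stays where it is left.
- cover_grip (a point): Centre of the cover's black upright fin handle, 85 mm above the bench; moves with the cover (shut: y = -90 mm in the dry box's frame). The fin is 60 mm along the box's x, 12 mm thick along its y, its top 95 mm above the bench. Pinch it across its thickness from above, TCP about at this point.
- tray_caps: Fixed grey open tray in the dry box, the one that already holds one capacitor. Outside 150 mm along x, 84 along y, 28 high; walls and floor 3 thick, inner floor 9 mm above the bench. Origin: centre of its underside; axes as the dry box. The trays lie side by side along y, centres 86 mm apart; which is which varies.
- tray_sinks: Fixed grey open tray in the dry box, the one that already holds one heatsink. Outside 150 mm along x, 84 along y, 28 high; walls and floor 3 thick, inner floor 9 mm above the bench. Origin: centre of its underside; axes as the dry box. The trays lie side by side along y, centres 86 mm apart; which is which varies.
- cap_a: Capacitor: upright can, 25 mm diameter, 40 mm tall, about 30 g, dark sleeve with a scored aluminium top. Origin: centre of its base; z up. Stands loose on the mat, to be sorted.
- cap_b: Capacitor: upright can, 25 mm diameter, 40 mm tall, about 30 g, dark sleeve with a scored aluminium top. Origin: centre of its base; z up. Stands loose on the mat, to be sorted.
- sink_a: Heatsink: dark metal block with five upright fins, 36 mm along its x (along the fins), 30 mm along its y, 26 mm high, about 55 g. Gripped across its y (30 mm) the outer fins give flat faces. Origin: centre of its base; z up, fins up. Stands loose on the mat, to be sorted; its yaw varies.
- cap_sample: Capacitor: upright can, 25 mm diameter, 40 mm tall, about 30 g, dark sleeve with a scored aluminium top. Origin: centre of its base; z up. Stands loose inside its tray from the start, 34 to 50 mm from the tray's centre towards the tray's +x end.
- sink_sample: Heatsink: dark metal block with five upright fins, 36 mm along its x (along the fins), 30 mm along its y, 26 mm high, about 55 g. Gripped across its y (30 mm) the outer fins give flat faces. Origin: centre of its base; z up, fins up. Stands loose inside its tray from the start, 34 to 48 mm from the tray's centre towards the tray's +x end.
- screwdriver: Bystander: loose screwdriver 180 mm long lying on the mat to the right of the loose components (world -y side). Leave it alone.
- instrument: Bystander: loose dark hand-held instrument with a screen, 150 x 110 x 27 mm, beyond the loose components. Leave it alone.
- shell: Bystander: loose open dark housing, 100 x 150 x 22 mm, with a green circuit board in it, beyond the dry box. Leave it alone.
Mind the look-alikes: they are no part of the job. What is shaped like the sink_a but blue or purple is not meant.

How it is judged:
By the outcome, as a careful person would: the job done as asked, in the order asked, and still so for the second after the job is handed in, with the robot touching nothing.
It also fails if it takes over 72 s, if anything falls off the work surface, if the arm or the gripper's body presses on something with over 40 N, if the wrist force passes 120 N, or if a joint passes its speed limit or range.

## Robot

A 6-joint arm with a two-finger parallel gripper is mounted at the origin on the work surface. World frame = base frame: x ahead of the robot, y to its left, z up, the work surface at z = 0. Lengths are in m, angles in degrees, forces in N, time in s.
With the tool pointing down it reaches from about 0.3 to 0.75 m from the base axis. Payload 8.5 kg.
Tool frame: the origin (TCP) lies between the finger pads, 19 mm behind the fingertips; this is the grasp point; z points along the fingers, x is the direction in which the jaws open and shut, and the axes are right-handed (so a half turn about z gives the same grasp; the last joint's range is limited). The gripper opens to 85 mm and grips with 20 to 120 N. Pads are 22 mm wide; open, the fingers measure 114 mm over their backs; the gripper's body (76 mm by 85 mm) begins 54 mm behind the grasp point. The pads swing forward as they close: fully open they stand 13 mm farther back than shut.
Start: joints at [61.977, 21.807, 74.336, -0, 83.858, -12.336], TCP at [0.149, 0.529, 0.25] pointing down, gripper open.
Joint ranges: [-178.18, 178.18], [-50.72, 133.34], [12.68, 142.11], [-81.47, 261.47], [9.98, 163.14], [-165.26, 165.26]. Speed limits (degrees/s): [136.94, 136.94, 180, 180, 180, 180].

## Interface

Orientations are given as a 3x3 rotation matrix whose columns are the frame's x, y, z axes.
In Python, from rig import * gives the robot as it stands.
- The arm moves only by the shell command python3 -m crank 'ROWS' [FORCE]. ROWS is JSON, one flat list of numbers, 7 for each row, row after row: the turn, a rotation vector about the world's x, y, z in rad, then the shift along the world's x, y, z in m, then the opening in per cent of the stroke, from 0 (shut) to 100 (fully open). A call has 1 to 20 rows; each row shifts and turns the commanded pose from where the row before left it; what a row does not reach is not made up. A row lasts 1/10 s, in which the tool goes at most 50 mm and 8.59 degrees, less where a joint would pass 70% of its speed; a pose out of reach is approached as far as the arm can. A call is refused whole if a number of a shift passes 0.05 or a number of a turn 0.15, either way. A call with a gripper value outside its range is refused whole. The fingers move at their own pace and stop on an object; FORCE is the grip in N (left out, the last holds). Time passes only in rows, so rows that do not move let the fingers close. It gives the time, the measured TCP pose, the force and the opening at its end, in the units of the state.
- observe(): the state, without advancing time (a new reading comes with each control period).
- get_image(name): name is "side" or "top" or "wrist"; returns a dict with "frame" (480x640x3 uint8, red, green, blue), "fov_y" (degrees; the focal length in pixels is half the picture's height over the tangent of half this angle, whatever the lens; pixels are square), "cx", "cy" (the principal point, pixels), "world_to_cam" (4x4, takes a point from world to camera coordinates). Camera axes: x right, y up, looking along -z (the intrinsics and any distortion apply to the point x, -y, -z); pixel columns grow to the right and rows downward; lengths in m; the calibration is good to about 2 mm. A picture is of the moment at which its call begins. There is no depth.
- close_job(): hands the job in, once; it reports no verdict.
The state is a dict: "time_s": time; "q": joint angles; "qvel": joint speeds; "joint_efforts": joint torques, N m; "position": TCP position; "tool_rot": TCP orientation; "ft_force": force on the tool from outside, world axes, zero at the start; "wrist_torque": the same for the moment, N m; "grip_width": finger opening in m.
Only numpy, scipy, OpenCV 4.12 (cv2) and the standard library are available. Lean on these libraries where they do the work, as an engineer would, in place of code of your own. Each camera call takes 0.05 s, during which the arm holds its last target. There are 200 camera calls.

## Working session

There is one attempt and no reset: what is moved stays moved. The work goes in short steps, Python scripts to look and compute and a shell command to move; the robot and the scene stay as the last step left them, time stands still between calls to the robot, and variables do not carry over. Pictures are saved under pics/ and viewed, about 8 in all and at most 12, crops included, and the job is handed in when it is done.

```bash
ls; mkdir -p pics
python3 - <<'E'
from rig import *
import cv2,numpy as np,pickle
s=observe();print({k:np.round(v,3).tolist() for k,v in s.items()})
for n in("top","side"):
    d=get_image(n);pickle.dump(d,open(f"pics/{n}0.pkl","wb"))
    cv2.imwrite(f"pics/{n}0.png",d["frame"][:,:,::-1]);print(n,{k:(np.round(v,4).tolist() if k!="frame" else 0) for k,v in d.items()})
E
```

```text
pics
{'time_s': 0.0, 'q': [61.977, 21.842, 74.387, 0.0, 83.858, -12.335], 'qvel': [-0.049, 0.007, 0.062, -0.062, -0.072, 0.018], 'joint_efforts': [-0.001, -44.845, -23.128, -0.0, 0.005, 0.0], 'position': [0.149, 0.529, 0.249], 'tool_rot': [[0.27, 0.963, -0.001], [0.963, -0.27, -0.001], [-0.001, -0.0, -1.0]], 'ft_force': [0.809, 0.48, -0.342], 'wrist_torque': [-0.04, 0.069, -0.035], 'grip_width': 0.086}
top {'frame': 0, 'fov_y': 57.7404, 'cx': 324.7561, 'cy': 241.5144, 'world_to_cam': [[-0.0073, -1.0, 0.0044, -0.1581], [0.9781, -0.0062, 0.2079, -0.5907], [-0.2078, 0.0058, 0.9781, -0.7484], [0.0, 0.0, 0.0, 1.0]]}
side {'frame': 0, 'fov_y': 56.1093, 'cx': 318.2938, 'cy': 244.6851, 'world_to_cam': [[0.8186, -0.5742, 0.0123, -0.5599], [0.4, 0.5854, 0.7052, -0.1861], [-0.4121, -0.5723, 0.7089, -0.7287], [0.0, 0.0, 0.0, 1.0]]}
```

View pics/top0.png

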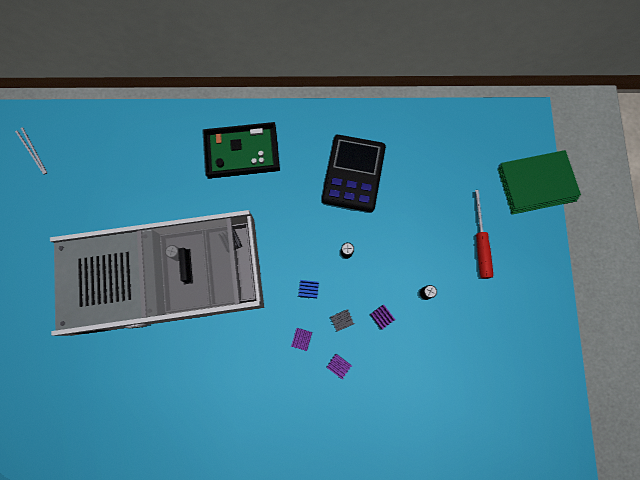

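View pics/side0.png

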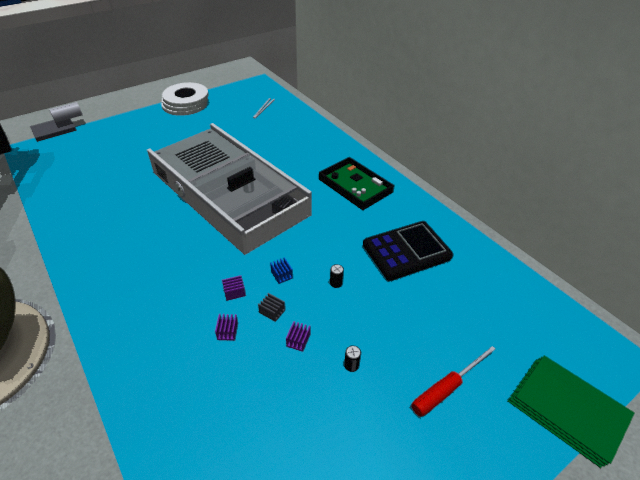

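Candidates in the top view are the dark grey sink at (342,320), the blue one at (309,289) and the purple ones at (382,317), (302,339) and (339,366). The dark grey one matches the description. The caps are at (347,250) and (429,292). The cover is already partly open, with its handle at (186,265).

```bash
cat > h.py <<'E'
import numpy as np,cv2,pickle
def P(d):
    f=240/np.tan(np.radians(d["fov_y"]/2)); return f,d["cx"],d["cy"],np.array(d["world_to_cam"])
def proj(d,p):
    f,cx,cy,W=P(d);c=W[:3,:3]@np.array(p,float)+W[:3,3];return np.array([cx+f*c[0]/-c[2],cy-f*c[1]/-c[2]])
def ray(d,u,v,z):
    f,cx,cy,W=P(d);R=W[:3,:3];o=-R.T@W[:3,3];r=R.T@np.array([(u-cx)/f,-(v-cy)/f,-1]);return (o+r*(z-o[2])/r[2])
def load(n):return pickle.load(open(f"pics/{n}.pkl","rb"))
E
python3 - <<'E'
from h import *
t=load("top0");s=load("side0")
a=t["frame"][200:345,40:275];b=t["frame"][235:385,285:445]
a=cv2.resize(a,None,fx=3.2,fy=3.2,interpolation=cv2.INTER_CUBIC);b=cv2.resize(b,None,fx=3,fy=3,interpolation=cv2.INTER_CUBIC)
cv2.imwrite("pics/cropA.png",a[:,:,::-1]);cv2.imwrite("pics/cropB.png",b[:,:,::-1])
for n,d in(("top",t),("side",s)):
    h=cv2.cvtColor(d["frame"],cv2.COLOR_RGB2HSV)
    m=((h[...,1]<110)|(h[...,2]<60)).astype(np.uint8)
    k,l,st,c=cv2.connectedComponentsWithStats(m)
    for i in range(1,k):
        if 60<st[i,4]<3000:
            pts=np.argwhere(l==i)[:,::-1].astype(np.float32)
            w=np.array([ray(d,u,v,.026)[:2] for u,v in pts],np.float32)
            r=cv2.minAreaRect(w); print(n,st[i],c[i].round(1),ray(d,*c[i],.026).round(3),np.round(r[1],3),round(r[2],1))
    # bright cap tops
    m=((h[...,1]<40)&(h[...,2]>130)).astype(np.uint8);k,l,st,c=cv2.connectedComponentsWithStats(m)
    for i in range(1,k):
        if 30<st[i,4]<250: print("bright",st[i],c[i].round(1),ray(d,*c[i],.04).round(4))
E
```

```text
top [ 203  122   77   57 1508] [241.1 149.8] [0.79  0.007 0.026] [0.108 0.149] 6.1
top [ 15 127  32  47 259] [ 31.7 150.6] [0.79  0.432 0.026] [0.118 0.016] 36.4
top [230 139  12  12 125] [235.5 144.5] [0.801 0.019 0.026] [0.024 0.022] 2.2
top [258 151   6  13  61] [260.6 156.7] [ 0.774 -0.033  0.026] [0.026 0.01 ] 1.3
top [215 158   9  10  66] [219.4 162.5] [0.762 0.05  0.026] [0.018 0.017] 48.1
top [498 164  28  50 193] [507.2 190.1] [ 0.7   -0.528  0.026] [0.106 0.028] 21.3
top [475 190   8  43 150] [478.7 210.5] [ 0.658 -0.468  0.026] [0.009 0.086] 89.9
top [340 243  14  16 169] [346.7 250.2] [ 0.58  -0.205  0.026] [0.024 0.031] 71.1
top [419 285  18  15 194] [427.7 291.9] [ 0.498 -0.358  0.026] [0.024 0.033] 22.2
top [330 310  25  21 306] [341.9 320. ] [ 0.447 -0.193  0.026] [0.03  0.037] 22.5
bright [399  86  31  11 112] [415.3  90.1] [ 0.9136 -0.3519  0.04  ]
bright [431  86  56   5  95] [454.   86.9] [ 0.9206 -0.4327  0.04  ]
bright [488  86  55   2  61] [513.9  86.1] [ 0.9219 -0.5575  0.04  ]
bright [ 51  88 109   3 131] [102.5  88.2] [0.9211 0.2944 0.04  ]
bright [270  91  
[... 1026 characters left out ...]
 [0.043 0.045] 23.2
side [286 326  16  21  86] [293.2 336.6] [ 0.442 -0.273  0.026] [0.036 0.018] 37.8
side [344 346  17  26 340] [351.8 358.2] [ 0.497 -0.358  0.026] [0.046 0.023] 43.0
side [458 346  37  30 171] [476.4 361. ] [ 0.655 -0.474  0.026] [0.082 0.006] 1.3
side [ 554  393   86   87 2443] [612.  456.4] [ 0.694 -0.677  0.026] [0.064 0.21 ] 89.9
bright [373 177   9   7  31] [377.1 180.2] [ 0.8168 -0.0403  0.04  ]
bright [245 197  63  37 196] [275.6 214.7] [ 0.5673 -0.0125  0.04  ]
bright [332 265  11   8  70] [336.8 268.5] [ 0.5824 -0.2029  0.04  ]
bright [347 346  13  12 116] [352.9 351.6] [ 0.4994 -0.3563  0.04  ]
bright [459 347  35  29 127] [476.4 360.8] [ 0.6461 -0.4772  0.04  ]
```

View pics/cropA.png

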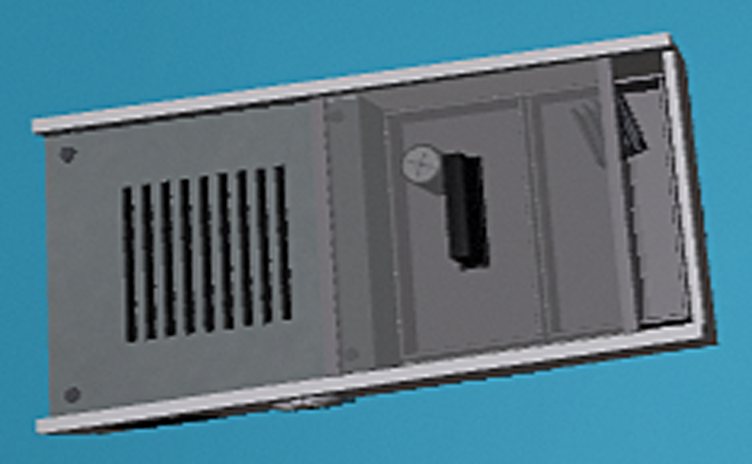

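View pics/cropB.png

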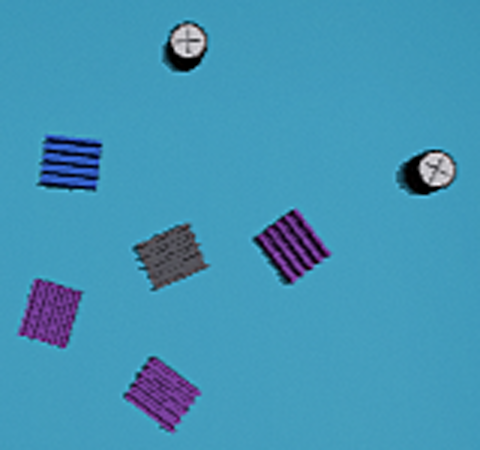

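Run:
```python
from h import *
t=load("top0");s=load("side0")
A=lambda u,v,z:ray(t,40+u/3.2,200+v/3.2,z)
for n,p in dict(UL=(32,122),UR=(668,33),LL=(38,433),LRin=(692,330)).items(): print(n,A(*p,.066).round(4))
print("fin",A(455,208,.095),"edge",A(603,60,.061),A(630,328,.061))
print("capS",A(422,163,.049),"sinkS",A(630,125,.035),"divider",A(525,100,.034),A(543,335,.034))
# black fin in both views
for n,d,roi in(("top",t,(170,240,200,295)),("side",s,(222,160,260,195))):
    h=d["frame"].max(2);m=np.zeros_like(h);x0,y0,x1,y1=roi;m[y0:y1,x0:x1]=(h[y0:y1,x0:x1]<40)
    c=np.argwhere(m)[:,::-1];print(n,len(c),c.mean(0),cv2.minAreaRect(c.astype(np.float32)),ray(d,*c.mean(0),.085))
h=cv2.cvtColor(t["frame"],cv2.COLOR_RGB2HSV);m=((h[...,1]<110)|(h[...,2]<60));m[:,:325]=0;m[:,370:]=0;m[:300]=0;m[340:]=0
w=np.array([ray(t,u,v,.026)[:2] for v,u in np.argwhere(m)],np.float32);r=cv2.minAreaRect(w);b=cv2.boxPoints(r)
for i in range(2):e=b[i+1]-b[i];print(r[0],np.linalg.norm(e),np.degrees(np.arctan2(e[1],e[0])))
```

```text
UL [0.5985 0.3467 0.066 ]
UR [ 0.6498 -0.0195  0.066 ]
LL [0.4224 0.3217 0.066 ]
LRin [ 0.4764 -0.038   0.066 ]
fin [0.54198105 0.08979811 0.095     ] edge [0.63496803 0.01913678 0.061     ] [ 0.47807851 -0.00218075  0.061     ]
capS [0.57618858 0.12575655 0.049     ] sinkS [0.6013763  0.00710044 0.035     ] divider [0.6174895  0.07132737 0.034     ] [0.47630808 0.05373513 0.034     ]
top 384 [185.1171875  264.96354167] ((185.1831817626953, 265.3316955566406), (35.72183609008789, 11.442928314208984), 84.2894058227539) [0.54360145 0.08782544 0.085     ]
side 376 [240.09308511 178.94946809] ((238.724365234375, 172.8804931640625), (32.19763946533203, 27.30862808227539), 77.90524291992188) [0.54004775 0.07998609 0.085     ]
(0.4467253088951111, -0.1935010850429535) 0.037110288 -67.535706
(0.4467253088951111, -0.1935010850429535) 0.029872896 22.464323
```

```bash
python3 -m crank '[0,0,0.026,0.0246,-0.0272,0,100, 0,0,0.026,0.0246,-0.0272,0,100, 0,0,0.026,0.0246,-0.0272,0,100, 0,0,0.026,0.0246,-0.0272,0,100, 0,0,0.026,0.0246,-0.0272,0,100, 0,0,0.026,0.0246,-0.0272,0,100, 0,0,0.026,0.0246,-0.0272,0,100, 0,0,0.026,0.0246,-0.0272,0,100, 0,0,0.026,0.0246,-0.0272,0,100, 0,0,0.026,0.0246,-0.0272,0,100, 0,0,0.026,0.0246,-0.0272,0,100, 0,0,0.026,0.0246,-0.0272,0,100, 0,0,0.026,0.0246,-0.0272,0,100, 0,0,0.026,0.0246,-0.0272,0,100, 0,0,0.026,0.0246,-0.0272,0,100, 0,0,0.026,0.0246,-0.0272,0,100, 0,0,0,0,0,-0.02,70, 0,0,0,0,0,-0.02,70,0,0,0,0,0,0,70]' 30
```

```text
time_s: 2.0
position: [0.5412, 0.0941, 0.2074]
tool_rot: [[-0.141, 0.99, -0.006], [0.99, 0.141, 0.0], [0.001, -0.006, -1.0]]
ft_force: [0.2, -0.3, 0.0]
grip_width: 0.0596
```

```bash
python3 -m crank '[0,0,0,0,0,-0.03,50, 0,0,0,0,0,-0.03,50, 0,0,0,0,0,-0.03,50, 0,0,0,0,0,-0.02,40, 0,0,0,0,0,-0.01,20, 0,0,0,0,0,0,0, 0,0,0,0,0,0,0, 0,0,0,0,0,0,0, 0,0,0,0,0,0,0, 0,0,0,0,0,0,0]' 40
```

```text
time_s: 3.0
position: [0.5418, 0.0944, 0.089]
tool_rot: [[-0.141, 0.99, -0.002], [0.99, 0.141, 0.0], [0.001, -0.002, -1.0]]
ft_force: [4.2, -0.4, -26.8]
grip_width: 0.0109
```

```bash
python3 -m crank '[0,0,0,-0.0021,0.0148,0,0, 0,0,0,-0.0021,0.0148,0,0, 0,0,0,-0.0021,0.0148,0,0, 0,0,0,-0.0021,0.0148,0,0, 0,0,0,-0.0021,0.0148,0,0, 0,0,0,-0.0021,0.0148,0,0, 0,0,0,-0.0021,0.0148,0,0, 0,0,0,-0.0021,0.0148,0,0, 0,0,0,-0.0021,0.0148,0,0, 0,0,0,-0.001,0.007,0,0, 0,0,0,0,0,0,0]' 40
```

```text
time_s: 4.1
position: [0.5224, 0.2354, 0.089]
tool_rot: [[-0.142, 0.99, -0.001], [0.99, 0.142, 0.0], [0.0, -0.001, -1.0]]
ft_force: [6.8, 3.5, -26.0]
grip_width: 0.0112
```

```bash
python3 -m crank '[0,0,0,-0.0004,0.003,0,0, 0,0,0,0,0,0,0]' 40;python3 -m crank '[0,0,0,-0.0004,0.003,0,0, 0,0,0,0,0,0,0]' 40
```

```text
time_s: 4.3
position: [0.5221, 0.2377, 0.089]
tool_rot: [[-0.142, 0.99, -0.001], [0.99, 0.142, -0.0], [0.0, -0.001, -1.0]]
ft_force: [6.6, 2.8, -26.9]
grip_width: 0.011
time_s: 4.5
position: [0.5218, 0.2402, 0.089]
tool_rot: [[-0.142, 0.99, -0.001], [0.99, 0.142, -0.001], [-0.001, -0.001, -1.0]]
ft_force: [7.0, -1.1, -26.4]
grip_width: 0.011
```

```bash
python3 -m crank '[0,0,0,-0.0003,0.002,0,0, 0,0,0,0,0,0,0, 0,0,0,0,0,0,30, 0,0,0,0,0,0,60,0,0,0,0,0,0,60, 0,0,0,0,0,0.02,60, 0,0,0,0,0,0.05,60, 0,0,0,0,0,0.05,60]' 40
python3 -m crank '[0,0,-0.0825,-0.0047,-0.0271,0,60, 0,0,-0.0825,-0.0047,-0.0271,0,60, 0,0,-0.0825,-0.0047,-0.0271,0,60, 0,0,-0.0825,-0.0047,-0.0271,0,60, 0,0,-0.0825,-0.0047,-0.0271,0,60, 0,0,-0.0825,-0.0047,-0.0271,0,60, 0,0,-0.0825,-0.0047,-0.0271,0,60, 0,0,-0.0825,-0.0047,-0.0271,0,60, 0,0,-0.0825,-0.0047,-0.0271,0,60, 0,0,-0.0825,-0.0047,-0.0271,0,60, 0,0,-0.0825,-0.0047,-0.0271,0,60, 0,0,-0.0825,-0.0047,-0.0271,0,60, 0,0,-0.0825,-0.0047,-0.0271,0,60, 0,0,-0.0825,-0.0047,-0.0271,0,60, 0,0,-0.0825,-0.0047,-0.0271,0,60, 0,0,-0.0825,-0.0047,-0.0271,0,60, 0,0,0,0,0,0,60]' 30
python3 - <<'E'
from rig import *
import cv2,pickle
a=get_image("top");pickle.dump(a,open("pics/top1.pkl","wb"));b=get_image("wrist");pickle.dump(b,open("pics/wrist1.pkl","wb"))
c=cv2.resize(a["frame"][200:345,40:275],(640,395),interpolation=cv2.INTER_CUBIC)
cv2.imwrite("pics/c1.png",cv2.vconcat([c,cv2.resize(b["frame"],(640,480))[150:355]])[:,:,::-1])
cv2.imwrite("pics/w1.png",b["frame"][:,:,::-1])
E
```

```text
time_s: 5.3
position: [0.5208, 0.2427, 0.2122]
tool_rot: [[-0.142, 0.99, -0.0], [0.99, 0.142, 0.0], [0.0, -0.0, -1.0]]
ft_force: [0.7, 0.6, -0.6]
grip_width: 0.0512
time_s: 7.0
position: [0.446, -0.1935, 0.2109]
tool_rot: [[0.925, 0.379, 0.002], [0.379, -0.925, -0.002], [0.001, 0.002, -1.0]]
ft_force: [0.7, -0.2, -0.6]
grip_width: 0.0511
```

View pics/c1.png

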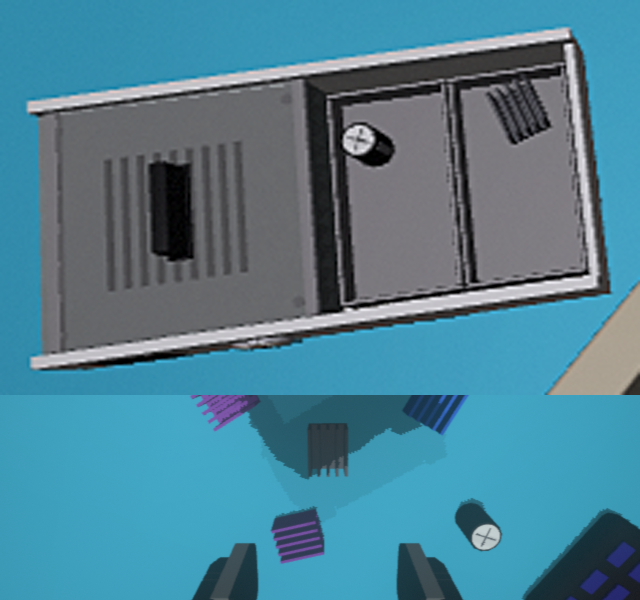

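View pics/w1.png

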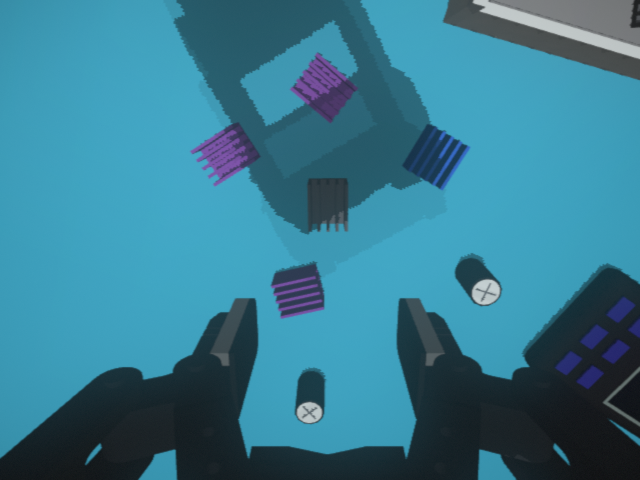

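The cover is fully open. The caps tray is on the left in the crop, with the sample cap at (360,140), and the sinks tray is on the right with its sample at (520,110). The dark grey sink sits centred between the jaws in the wrist view at (328,205), so I'll descend and grip it.

```bash
python3 -m crank '[0,0,0,0.0005,0,-0.035,60, 0,0,0,0,0,-0.035,60, 0,0,0,0,0,-0.035,60, 0,0,0,0,0,-0.035,60, 0,0,0,0,0,-0.03,60, 0,0,0,0,0,-0.017,60, 0,0,0,0,0,0,60, 0,0,0,0,0,0,0, 0,0,0,0,0,0,0, 0,0,0,0,0,0,0, 0,0,0,0,0,0,0]' 25
python3 -m crank '[0,0,0,0,0,0.03,0, 0,0,0,0,0,0.05,0, 0,0,0,0,0,0.05,0,0,0,0,0,0,0,0]' 25
python3 - <<'E'
from h import *
a=load("top1"); g=lambda u,v,z:ray(a,40+u/640*235,200+v/395*145,z)
O=np.array([.536,.151]);X=np.array([.990,.139]);Y=np.array([-.139,.990])
for n,p in dict(cap=(360,138,.049),sinkS=(523,110,.035),div=(452,82,.034),div2=(468,284,.034),wallR=(580,268,.034),wallL=(348,302,.034)).items():
    w=g(*p);print(n,w.round(4),((w[:2]-O)@X).round(4),((w[:2]-O)@Y).round(4))
for n,x,y in(("sink",-.025,-.1315),("c1",.0,-.0455),("c2",-.042,-.0455)):print(n,(O+x*X+y*Y).round(4))
E
```

```text
time_s: 8.2
position: [0.4472, -0.1912, 0.0243]
tool_rot: [[0.924, 0.383, 0.002], [0.383, -0.924, -0.001], [0.002, 0.002, -1.0]]
ft_force: [1.2, 2.4, 6.8]
grip_width: 0.0295
time_s: 8.6
position: [0.4486, -0.1925, 0.1594]
tool_rot: [[0.924, 0.383, 0.01], [0.383, -0.924, -0.008], [0.006, 0.011, -1.0]]
ft_force: [-0.6, 0.2, -1.0]
grip_width: 0.0298
cap [0.5767 0.1252 0.049 ] 0.0367 -0.0312
sinkS [0.5988 0.0163 0.035 ] 0.0435 -0.1421
div [0.6198 0.0678 0.034 ] 0.0713 -0.0941
div2 [0.4771 0.0497 0.034 ] -0.0724 -0.0921
wallR [ 0.4875 -0.0268  0.034 ] -0.0728 -0.1693
wallL [0.4654 0.1312 0.034 ] -0.0726 -0.0098
sink [0.5295 0.0173]
c1 [0.5423 0.106 ]
c2 [0.5007 0.1001]
```

```bash
python3 -m crank '[0,0,-0.0316,0.0095,0.0261,0,0, 0,0,-0.0316,0.0095,0.0261,0,0, 0,0,-0.0316,0.0095,0.0261,0,0, 0,0,-0.0316,0.0095,0.0261,0,0, 0,0,-0.0316,0.0095,0.0261,0,0, 0,0,-0.0316,0.0095,0.0261,0,0, 0,0,-0.0316,0.0095,0.0261,0,0, 0,0,-0.0316,0.0095,0.0261,0,0, 0,0,0,0,0,0,0, 0,0,0,0,0,-0.03,0, 0,0,0,0,0,-0.03,0, 0,0,0,0,0,0,0]' 25
python3 -c "
from rig import *
import cv2
cv2.imwrite('pics/w2.png',get_image('wrist')['frame'][:,:,::-1])"
```

```text
time_s: 9.8
position: [0.5205, 0.0175, 0.0902]
tool_rot: [[0.99, 0.14, -0.007], [0.14, -0.99, 0.001], [-0.007, -0.002, -1.0]]
ft_force: [-0.3, -0.8, -0.1]
grip_width: 0.0298
```

View pics/w2.png

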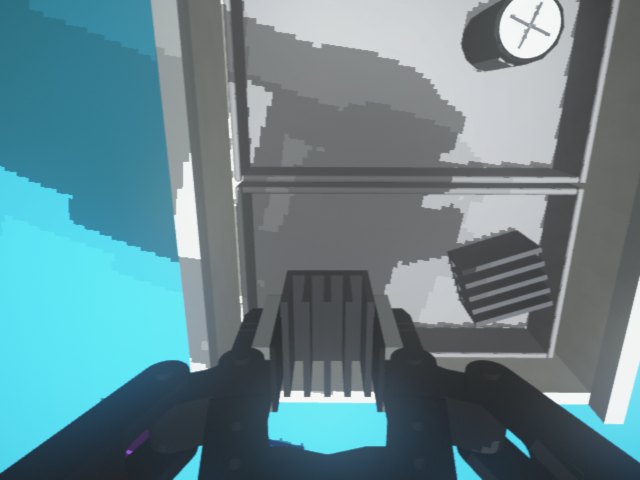

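```bash
python3 -m crank '[0,0,0,0.005,0.0005,-0.02,0, 0,0,0,0,0,-0.02,0, 0,0,0,0,0,-0.012,0, 0,0,0,0,0,-0.003,0,0,0,0,0,0,0,0]' 25
```

```text
time_s: 10.35
position: [0.5279, 0.018, 0.0387]
tool_rot: [[0.99, 0.14, 0.001], [0.14, -0.99, -0.0], [0.001, 0.0, -1.0]]
ft_force: [0.1, 0.3, -0.8]
grip_width: 0.0296
```

```bash
python3 -m crank '[0,0,0,0,0,-0.002,0,0,0,0,0,0,-0.002,0,0,0,0,0,0,0,0]' 25
```

```text
time_s: 10.65
position: [0.5277, 0.0182, 0.0342]
tool_rot: [[0.99, 0.14, 0.0], [0.14, -0.99, -0.0], [0.0, 0.0, -1.0]]
ft_force: [-0.5, -0.4, -0.5]
grip_width: 0.0295
```

```bash
python3 -m crank '[0,0,0,0,0,-0.001,0,0,0,0,0,0,0,0, 0,0,0,0,0,0,46, 0,0,0,0,0,0,46, 0,0,0,0,0,0,46, 0,0,0,0,0,0.02,46, 0,0,0,0,0,0.03,46, 0,0,0,0,0,0.04,46, 0,0,0,0,0,0.04,46]' 25
python3 -m crank '[0,0,0.131,0.0045,-0.0185,0,60, 0,0,0.131,0.0045,-0.0185,0,60, 0,0,0.131,0.0045,-0.0185,0,60, 0,0,0.131,0.0045,-0.0185,0,60, 0,0,0.131,0.0045,-0.0185,0,60, 0,0,0.131,0.0045,-0.0185,0,60, 0,0,0.131,0.0045,-0.0185,0,60, 0,0,0.131,0.0045,-0.0185,0,60, 0,0,0.131,0.0045,-0.0185,0,60, 0,0,0.131,0.0045,-0.0185,0,60, 0,0,0.131,0.0045,-0.0185,0,60, 0,0,0.131,0.0045,-0.0185,0,60, 0,0,0,0,0,0,60]' 25
python3 - <<'E'
from rig import *
import cv2
a=get_image("top")["frame"];b=get_image("wrist")["frame"]
c=cv2.resize(a[200:345,140:375],(640,395),interpolation=cv2.INTER_CUBIC)
cv2.imwrite("pics/c2.png",cv2.vconcat([c,cv2.resize(b,(640,480))[150:355]])[:,:,::-1])
E
```

```text
time_s: 11.55
position: [0.5273, 0.0183, 0.1643]
tool_rot: [[0.99, 0.14, -0.001], [0.14, -0.99, 0.0], [-0.001, -0.0, -1.0]]
ft_force: [0.7, -0.5, -0.8]
grip_width: 0.0394
time_s: 12.85
position: [0.5817, -0.2057, 0.1626]
tool_rot: [[-0.141, 0.99, -0.0], [0.99, 0.141, -0.0], [-0.0, -0.0, -1.0]]
ft_force: [0.1, 0.2, 0.2]
grip_width: 0.051
```

View pics/c2.png

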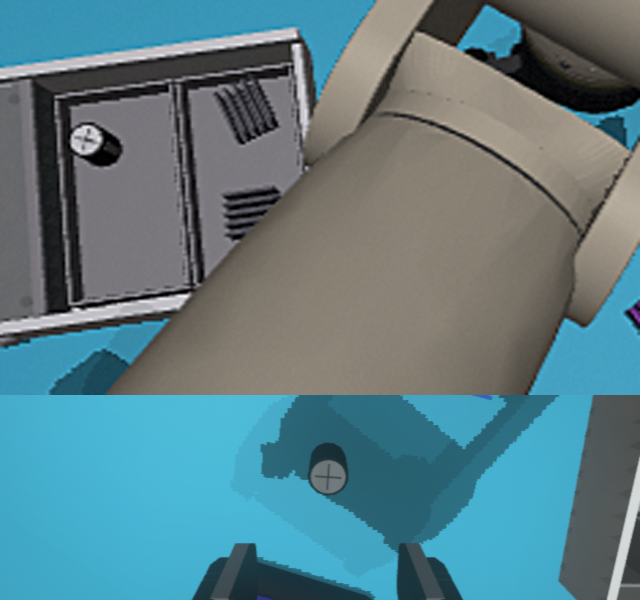

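The sink now stands in the sinks tray at crop (250,215), and the first cap is centred between the jaws at (328,475) in the lower panel. I'll grip it next.

```bash
python3 -m crank '[0,0,0,0,0.0015,-0.035,60, 0,0,0,0,0,-0.035,60, 0,0,0,0,0,-0.035,60, 0,0,0,0,0,-0.025,60, 0,0,0,0,0,-0.005,60, 0,0,0,0,0,0,60, 0,0,0,0,0,0,0, 0,0,0,0,0,0,0, 0,0,0,0,0,0,0, 0,0,0,0,0,0,0]' 25
python3 -m crank '[0,0,0,0,0,0.03,0, 0,0,0,0,0,0.05,0, 0,0,0,0,0,0.05,0,0,0,0,0,0,0,0]' 25
```

```text
time_s: 13.95
position: [0.5823, -0.2025, 0.0298]
tool_rot: [[-0.141, 0.99, 0.003], [0.99, 0.141, -0.001], [-0.002, 0.002, -1.0]]
ft_force: [-1.3, 1.6, 7.0]
grip_width: 0.0241
time_s: 14.35
position: [0.5839, -0.2035, 0.1659]
tool_rot: [[-0.141, 0.99, 0.012], [0.99, 0.141, -0.007], [-0.009, 0.011, -1.0]]
ft_force: [0.5, -0.1, -1.6]
grip_width: 0.0241
```

```bash
python3 -m crank '[0,0,0,-0.0041,0.0257,0,0, 0,0,0,-0.0041,0.0257,0,0, 0,0,0,-0.0041,0.0257,0,0, 0,0,0,-0.0041,0.0257,0,0, 0,0,0,-0.0041,0.0257,0,0, 0,0,0,-0.0041,0.0257,0,0, 0,0,0,-0.0041,0.0257,0,0, 0,0,0,-0.0041,0.0257,0,0, 0,0,0,-0.0041,0.0257,0,0, 0,0,0,-0.0041,0.0257,0,0, 0,0,0,-0.0041,0.0257,0,0, 0,0,0,-0.0041,0.0257,0,0, 0,0,0,0,0,0,0, 0,0,0,0,0,0,0]' 25
```

```text
time_s: 15.75
position: [0.5323, 0.1062, 0.1581]
tool_rot: [[-0.142, 0.99, 0.0], [0.99, 0.142, -0.0], [-0.0, 0.0, -1.0]]
ft_force: [0.4, -0.1, -0.6]
grip_width: 0.0245
```

```bash
python3 -m crank '[0,0,0,0.001,-0.002,-0.03,0, 0,0,0,0,0,-0.03,0, 0,0,0,0,0,-0.03,0, 0,0,0,0,0,-0.02,0, 0,0,0,0,0,-0.006,0, 0,0,0,0,0,0,0, 0,0,0,0,0,0,0]' 25
```

```text
time_s: 16.45
position: [0.5341, 0.1037, 0.043]
tool_rot: [[-0.14, 0.99, 0.002], [0.99, 0.14, -0.0], [-0.0, 0.002, -1.0]]
ft_force: [0.5, -0.4, -0.2]
grip_width: 0.0242
```

```bash
python3 -m crank '[0,0,0,0,0,-0.002,0, 0,0,0,0,0,-0.002,0, 0,0,0,0,0,-0.0005,0, 0,0,0,0,0,0,0]' 25
python3 -m crank '[0,0,0,0,0,0,39, 0,0,0,0,0,0,39, 0,0,0,0,0,0,39, 0,0,0,0,0,0.02,39, 0,0,0,0,0,0.03,39, 0,0,0,0,0,0.04,39, 0,0,0,0,0,0.04,39, 0,0,0,0,0,0,39]' 25
```

```text
time_s: 16.85
position: [0.5338, 0.1041, 0.0387]
tool_rot: [[-0.141, 0.99, 0.002], [0.99, 0.141, -0.0], [-0.0, 0.002, -1.0]]
ft_force: [-1.7, -0.8, 8.8]
grip_width: 0.0241
time_s: 17.65
position: [0.5354, 0.1042, 0.1725]
tool_rot: [[-0.141, 0.99, 0.01], [0.99, 0.141, -0.0], [-0.002, 0.01, -1.0]]
ft_force: [0.2, 0.2, -1.3]
grip_width: 0.0335
```

```bash
python3 -m crank '[0,0,0,-0.002,-0.0256,0,55, 0,0,0,-0.002,-0.0256,0,55, 0,0,0,-0.002,-0.0256,0,55, 0,0,0,-0.002,-0.0256,0,55, 0,0,0,-0.002,-0.0256,0,55, 0,0,0,-0.002,-0.0256,0,55, 0,0,0,-0.002,-0.0256,0,55, 0,0,0,-0.002,-0.0256,0,55, 0,0,0,-0.002,-0.0256,0,55, 0,0,0,-0.002,-0.0256,0,55, 0,0,0,-0.002,-0.0256,0,55, 0,0,0,-0.002,-0.0256,0,55, 0,0,0,-0.002,-0.0256,0,55, 0,0,0,-0.002,-0.0256,0,55, 0,0,0,-0.002,-0.0256,0,55, 0,0,0,-0.002,-0.0256,0,55, 0,0,0,-0.002,-0.0256,0,55, 0,0,0,-0.002,-0.0256,0,55, 0,0,0,0,0,0,55, 0,0,0,0,0,0,55]' 25
python3 - <<'E'
from rig import *
import cv2
a=get_image("top")["frame"];b=get_image("wrist")["frame"]
c=cv2.resize(a[200:345,140:375],(640,395),interpolation=cv2.INTER_CUBIC)
cv2.imwrite("pics/c3.png",cv2.vconcat([c,cv2.resize(b,(640,480))[150:355]])[:,:,::-1])
E
```

```text
time_s: 19.65
position: [0.4971, -0.3565, 0.1665]
tool_rot: [[-0.14, 0.99, -0.001], [0.99, 0.14, 0.001], [0.002, -0.001, -1.0]]
ft_force: [0.1, 0.3, -0.2]
grip_width: 0.0467
```

View pics/c3.png

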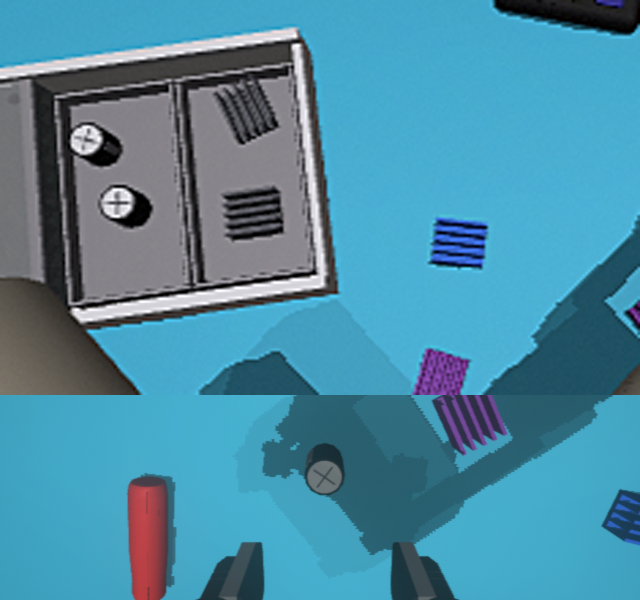

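The first cap stands in the caps tray at crop (118,205) beside the sample. The second cap is centred between the jaws, so I'll grip it.

```bash
python3 -m crank '[0,0,0,0.001,-0.001,-0.035,55, 0,0,0,0,0,-0.035,55, 0,0,0,0,0,-0.035,55, 0,0,0,0,0,-0.025,55, 0,0,0,0,0,-0.008,55, 0,0,0,0,0,0,55, 0,0,0,0,0,0,0, 0,0,0,0,0,0,0, 0,0,0,0,0,0,0, 0,0,0,0,0,0,0]' 25
python3 -m crank '[0,0,0,0,0,0.03,0, 0,0,0,0,0,0.05,0, 0,0,0,0,0,0.05,0,0,0,0,0,0,0,0,0,0,0,0,0,0,0]' 25
```

```text
time_s: 20.75
position: [0.4991, -0.3581, 0.0312]
tool_rot: [[-0.141, 0.99, 0.002], [0.99, 0.141, -0.002], [-0.002, 0.002, -1.0]]
ft_force: [0.2, 0.6, 7.3]
grip_width: 0.0244
time_s: 21.25
position: [0.4985, -0.3578, 0.1609]
tool_rot: [[-0.141, 0.99, 0.002], [0.99, 0.141, -0.002], [-0.002, 0.002, -1.0]]
ft_force: [0.6, -0.4, -1.5]
grip_width: 0.0243
```

```bash
python3 -m crank '[0,0,0,-0.0002,0.0253,0,0, 0,0,0,-0.0002,0.0253,0,0, 0,0,0,-0.0002,0.0253,0,0, 0,0,0,-0.0002,0.0253,0,0, 0,0,0,-0.0002,0.0253,0,0, 0,0,0,-0.0002,0.0253,0,0, 0,0,0,-0.0002,0.0253,0,0, 0,0,0,-0.0002,0.0253,0,0, 0,0,0,-0.0002,0.0253,0,0, 0,0,0,-0.0002,0.0253,0,0, 0,0,0,-0.0002,0.0253,0,0, 0,0,0,-0.0002,0.0253,0,0, 0,0,0,-0.0002,0.0253,0,0, 0,0,0,-0.0002,0.0253,0,0, 0,0,0,-0.0002,0.0253,0,0, 0,0,0,-0.0002,0.0253,0,0, 0,0,0,-0.0002,0.0253,0,0, 0,0,0,-0.0002,0.0253,0,0, 0,0,0,0,0,0,0, 0,0,0,0,0,0,0]' 25
```

```text
time_s: 23.25
position: [0.4943, 0.0977, 0.1586]
tool_rot: [[-0.142, 0.99, -0.002], [0.99, 0.142, -0.0], [0.0, -0.002, -1.0]]
ft_force: [-0.4, -0.9, 1.3]
grip_width: 0.0243
```

```bash
python3 -m crank '[0,0,0,0,0,-0.03,0, 0,0,0,0,0,-0.03,0, 0,0,0,0,0,-0.03,0, 0,0,0,0,0,-0.02,0, 0,0,0,0,0,-0.004,0, 0,0,0,0,0,0,0, 0,0,0,0,0,0,0]' 25
python3 -m crank '[0,0,0,0,0,-0.002,0, 0,0,0,0,0,-0.0015,0, 0,0,0,0,0,0,0]' 25
```

```text
time_s: 23.95
position: [0.4953, 0.0973, 0.0464]
tool_rot: [[-0.14, 0.99, 0.001], [0.99, 0.14, -0.0], [-0.0, 0.001, -1.0]]
ft_force: [-0.1, 0.1, 0.0]
grip_width: 0.024
time_s: 24.25
position: [0.4948, 0.0977, 0.0422]
tool_rot: [[-0.141, 0.99, 0.0], [0.99, 0.141, -0.0], [-0.0, 0.0, -1.0]]
ft_force: [0.1, 0.5, -0.3]
grip_width: 0.0243
```

Not in contact yet, so I'll go down slightly more and then release.

```bash
python3 -m crank '[0,0,0,0,0,-0.0015,0, 0,0,0,0,0,-0.001,0, 0,0,0,0,0,0,0]' 25
```

```text
time_s: 24.55
position: [0.4949, 0.0978, 0.0402]
tool_rot: [[-0.141, 0.99, 0.001], [0.99, 0.141, -0.0], [-0.0, 0.001, -1.0]]
ft_force: [-2.2, 0.1, 7.3]
grip_width: 0.0239
```

```bash
python3 -m crank '[0,0,0,0,0,0,39, 0,0,0,0,0,0,39, 0,0,0,0,0,0,39, 0,0,0,0,0,0.02,39, 0,0,0,0,0,0.03,39, 0,0,0,0,0,0.04,39, 0,0,0,0,0,0.04,39, 0,0,0,0.0043,0.0242,0,55, 0,0,0,0.0043,0.0242,0,55, 0,0,0,0.0043,0.0242,0,55, 0,0,0,0.0043,0.0242,0,55, 0,0,0,0.0043,0.0242,0,55, 0,0,0,0.0043,0.0242,0,55, 0,0,0,0,0,0,55, 0,0,0,0,0,0,55]' 25
python3 - <<'E'
from rig import *
import cv2
a=get_image("top")["frame"];b=get_image("wrist")["frame"]
c=cv2.resize(a[200:345,40:275],(640,395),interpolation=cv2.INTER_CUBIC)
cv2.imwrite("pics/c4.png",cv2.vconcat([c,cv2.resize(b,(640,480))[150:355]])[:,:,::-1])
E
```

```text
time_s: 26.05
position: [0.5204, 0.2429, 0.1691]
tool_rot: [[-0.142, 0.99, -0.001], [0.99, 0.142, -0.0], [-0.0, -0.001, -1.0]]
ft_force: [0.4, 0.3, 0.7]
grip_width: 0.0469
```

View pics/c4.png

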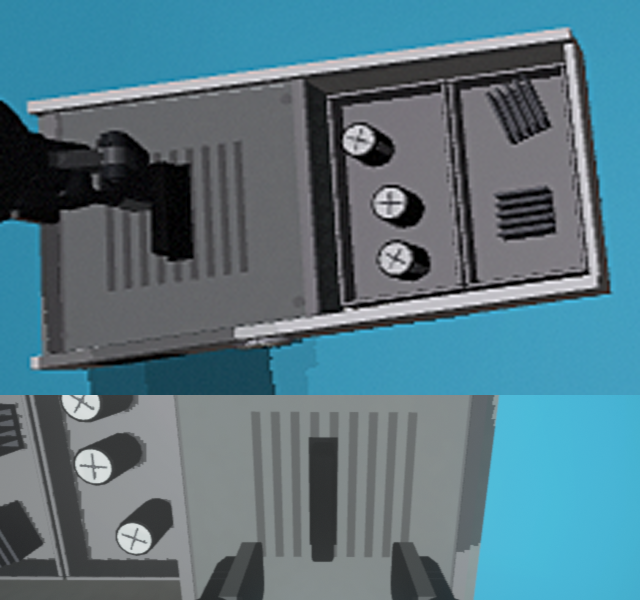

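All three caps and both sinks stand in the correct trays, and the handle is between the jaws. Now I'll pinch the fin and shut the cover.

```bash
python3 -m crank '[0,0,0,0,0,-0.03,50, 0,0,0,0,0,-0.03,50, 0,0,0,0,0,-0.018,50, 0,0,0,0,0,-0.002,30, 0,0,0,0,0,0,0, 0,0,0,0,0,0,0, 0,0,0,0,0,0,0, 0,0,0,0,0,0,0]' 40
python3 -m crank '[0,0,0,0.0021,-0.0148,0,0, 0,0,0,0.0021,-0.0148,0,0, 0,0,0,0.0021,-0.0148,0,0, 0,0,0,0.0021,-0.0148,0,0, 0,0,0,0.0021,-0.0148,0,0, 0,0,0,0.0021,-0.0148,0,0, 0,0,0,0.0021,-0.0148,0,0, 0,0,0,0.0021,-0.0148,0,0, 0,0,0,0.0021,-0.0148,0,0, 0,0,0,0.0021,-0.0148,0,0, 0,0,0,0.0021,-0.0148,0,0, 0,0,0,0.0014,-0.01,0,0, 0,0,0,0,0,0,0]' 40
```

```text
time_s: 26.95
position: [0.521, 0.2403, 0.0899]
tool_rot: [[-0.14, 0.99, -0.0], [0.99, 0.14, -0.004], [-0.004, -0.001, -1.0]]
ft_force: [1.6, -12.4, -6.7]
grip_width: 0.0111
time_s: 28.25
position: [0.5448, 0.0677, 0.0899]
tool_rot: [[-0.14, 0.99, -0.001], [0.99, 0.14, -0.001], [-0.001, -0.001, -1.0]]
ft_force: [-5.4, -2.1, 2.3]
grip_width: 0.0115
```

```bash
python3 -m crank '[0,0,0,0.0003,-0.002,0,0, 0,0,0,0,0,0,0]' 40;python3 -m crank '[0,0,0,0.0003,-0.002,0,0, 0,0,0,0,0,0,0]' 40;python3 -m crank '[0,0,0,0.0003,-0.002,0,0, 0,0,0,0,0,0,0]' 40
```

```text
time_s: 28.45
position: [0.5449, 0.0667, 0.0899]
tool_rot: [[-0.141, 0.99, -0.001], [0.99, 0.141, -0.001], [-0.001, -0.001, -1.0]]
ft_force: [-6.4, -2.5, 3.5]
grip_width: 0.0111
time_s: 28.65
position: [0.5451, 0.0649, 0.0899]
tool_rot: [[-0.141, 0.99, -0.001], [0.99, 0.141, -0.001], [-0.001, -0.001, -1.0]]
ft_force: [-5.9, -1.5, 3.0]
grip_width: 0.0107
time_s: 28.85
position: [0.5453, 0.0637, 0.0899]
tool_rot: [[-0.141, 0.99, -0.001], [0.99, 0.141, 0.001], [0.001, -0.001, -1.0]]
ft_force: [-6.0, 3.7, 2.8]
grip_width: 0.0109
```

```bash
python3 -m crank '[0,0,0,0.0003,-0.002,0,0, 0,0,0,0,0,0,0]' 40
python3 -m crank '[0,0,0,0,0,0,30, 0,0,0,0,0,0,55, 0,0,0,0,0,0,55, 0,0,0,0,0,0.02,55, 0,0,0,0,0,0.05,55, 0,0,0,0,0,0.05,55, 0,0,0,-0.025,0.03,0.01,55, 0,0,0,-0.025,0.03,0.01,55, 0,0,0,-0.025,0.03,0.01,55, 0,0,0,-0.025,0.03,0,55, 0,0,0,-0.025,0.03,0,55, 0,0,0,-0.025,0.03,0,55, 0,0,0,-0.025,0.03,0,55, 0,0,0,-0.025,0.03,0,55, 0,0,0,-0.025,0.03,0,55, 0,0,0,-0.025,0.03,0,55, 0,0,0,0,0,0,55, 0,0,0,0,0,0,55]' 40
python3 - <<'E'
from rig import *
import cv2
from h import *
d=get_image("top");a=d["frame"];b=get_image("side")["frame"]
c=cv2.resize(a[200:345,40:275],(640,395),interpolation=cv2.INTER_CUBIC)
cv2.imwrite("pics/c5.png",cv2.vconcat([c,b[100:300]])[:,:,::-1])
m=a.max(2)<40;m[:240]=0;m[295:]=0;m[:,:190]=0;m[:,225:]=0
p=np.argwhere(m)[:,::-1].mean(0);w=ray(d,*p,.085)[:2]-[.536,.151];print(p,w@[.99,.139],w@[-.139,.99])
t=load("top0")["frame"];df=(cv2.absdiff(t,a).max(2)>50).astype(np.uint8);k,l,st,cc=cv2.connectedComponentsWithStats(df);print([(s.tolist()) for s in st[1:] if s[4]>25])
E
```

```text
time_s: 29.05
position: [0.5453, 0.0636, 0.0899]
tool_rot: [[-0.141, 0.99, -0.002], [0.99, 0.141, 0.004], [0.004, -0.001, -1.0]]
ft_force: [-7.2, 13.8, 4.6]
grip_width: 0.0111
time_s: 30.85
position: [0.2964, 0.3623, 0.2397]
tool_rot: [[-0.142, 0.99, 0.001], [0.99, 0.142, 0.0], [-0.0, 0.001, -1.0]]
ft_force: [-0.2, -0.6, 0.6]
grip_width: 0.0469
[201.3        262.94166667] -0.0018123174166636425 -0.09248150267452994
[[231, 216, 15, 9, 64], [232, 224, 14, 7, 50], [234, 241, 6, 28, 52], [339, 242, 15, 17, 198], [195, 245, 14, 37, 386], [179, 248, 13, 36, 360], [417, 285, 20, 15, 234], [240, 299, 16, 5, 31], [329, 309, 26, 23, 337], [0, 368, 93, 112, 6150]]
```

View pics/c5.png

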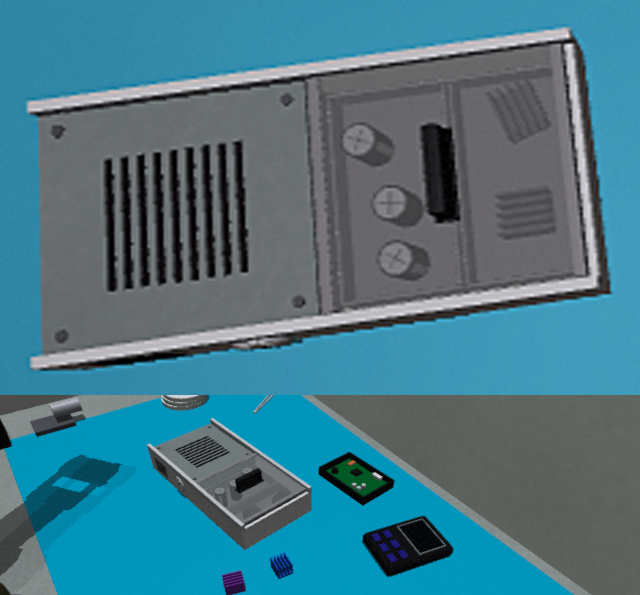

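The cover is shut against its stop. Everything inside is standing, and the picture differences show nothing else on the mat has moved, so I'll hand in.

```bash
python3 -c "
from rig import *
print(close_job())"
```

```text
the job is handed in; nothing more can be done
None
```

The job is done and handed in after about 31 s of robot time. I slid the cover open to its stop, put the dark heatsink in the sinks tray and both capacitors in the caps tray, and slid the cover shut.

- **Cover:** at the shut end the push force rose to about 14 N with no more travel. The fin measured y ≈ -92 mm in the box frame against a nominal -90 mm, which is within the calibration error.
- **Trays:** in the final pictures all three capacitors and both heatsinks stand upright in the correct trays, heatsink fins up.
- **Bystanders:** the before/after top pictures differ only at the box, the moved parts, and one patch in the lower-left corner, which I took to be the arm and its shadow. The screwdriver, instrument, housing and coloured look-alikes show no change.
- **Checks:** none failed. The first estimates of the cover's starting position from its fin and its edge disagreed by about 5–7 mm, and this had no effect on the result.

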